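Roll a reagent bottle up a gutter and lock it in

ROBOT

A 6-joint arm with a two-finger parallel gripper is mounted at the origin on a cart in front of the work surface, level with it; the furniture and walls round the work are solid. World frame = base frame: x ahead of the robot, y to its left, z up, the work surface at z = 0. Lengths are in mm, angles in rad, forces in N, time in s.
With the tool pointing down it reaches from about 275 to 875 mm from the base axis. Payload 12.5 kg.
Tool frame: the origin (TCP) lies between the finger pads; the fingertips stand 17 mm ahead of it and the grasp point (between the pads) lies 2 mm behind it; z points along the fingers, x is the direction in which the jaws open and shut, and the axes are right-handed (so a half turn about z gives the same grasp; the last joint's range is limited). The gripper opens to 85 mm and grips with 20 to 120 N. Pads are 22 mm wide; open, the fingers measure 114 mm over their backs; the gripper's body (76 mm by 85 mm) begins 54 mm behind the grasp point. The pads swing forward as they close: fully open they stand 13 mm farther back than shut.
Start: joints at [-1.222, 0.351, 1.652, -0, 1.139, -0.085], TCP at [231.194, -499.033, 248.29] pointing down, gripper open.
Joint ranges: [-2.75, 2.75], [-0.79, 2.1], [0.01, 2.65], [-1.57, 4.71], [0.07, 3.14], [-2.87, 2.87]. Speed limits (rad/s): [2.22, 2.22, 2.79, 3.14, 3.14, 3.14].

INTERFACE

Orientations are given as [roll, pitch, yaw] about the fixed x, y, z axes, in that order (R = Rz(yaw) Ry(pitch) Rx(roll)).
In Python, from rig import arm gives the robot as it stands. The module is installed in compiled form; this text tells all that it offers.
- The arm moves only by the shell command python3 -m creep 'ROWS' [FORCE]. ROWS is JSON, a list of rows, each a list of 7 numbers: the shift along the world's x, y, z in cm, then the turn, a rotation vector about the world's x, y, z in rad, then the gripper's target within -1 to 1 (fully open at 1, half-way at 0, shut at -1). A call has 1 to 10 rows; each row is the pose to reach, as a shift and turn from the pose commanded when the call began; what a row does not reach only later rows make up. A row lasts 1/12 s, in which the tool goes at most 41.7 mm and 7.16 degrees, less where a joint would pass 70% of its speed; a pose out of reach is approached as far as the arm can. A call with a gripper value outside its range is refused whole. The fingers move at their own pace and stop on an object; FORCE is the grip in N (left out, the last holds). Time passes only in rows, so rows that repeat a pose let the fingers close. It gives the time, the measured TCP pose, the force and the opening at its end, in the units of the state.
- arm.observe(): the state, without advancing time (a new reading comes with each control period).
- arm.get_image(name): name is "scene" or "top" or "wrist"; returns a dict with "frame" (400x640x3 uint8, red, green, blue), "intrinsics" (3x3 intrinsics, pixels), "xyz" and "orientation" of the camera in the world. Camera axes: x right, y up, looking along -z (the intrinsics and any distortion apply to the point x, -y, -z); pixel columns grow to the right and rows downward; lengths in mm; the calibration is good to about 2 mm. The wrist camera is an equidistant fisheye: a pixel r from the principal point sees the ray r / f radians off the axis. A picture is of the moment at which its call begins. There is no depth.
- arm.sign_off(): hands the job in, once; it reports no verdict.
Trained networks look in a picture, given as the dict that the camera call returned (one of the last four; its "shot" number tells which), for a name from the list of things; names that differ only in an ending like _2 or _b are one class to them, and where a whole thing is asked for, a point or a joint stands for the part that bears it (a point fixed in the world has none). Each returns a list of dicts, best first, with "conf" (0 to 1); they miss things now and then, are a little off and sometimes report something else, mostly with a low value. They report only what shows in the picture. A call takes as long as a camera call. They do not tell look-alikes from the thing itself.
- arm.silhouettes(name, picture): "mask" (400x640 bool, what is visible of it) and "point" ([column, row] in pixels, amid what is visible of it).
- arm.landmark_of(name, picture): "point" ([column, row] in pixels: a listed point, or the origin of a listed thing).
The state is a dict: "time_s": time; "joints": joint angles; "qd": joint speeds; "joint_torque": joint torques, N m; "tcp_pos": TCP position; "eef_rot": TCP orientation; "force": force on the tool from outside, world axes, zero at the start; "moment": the same for the moment, N m; "opening": opening from 0.0 (shut) to 1.0 (fully open).
Only numpy, scipy, OpenCV 4.12 (cv2) and the standard library are available. Lean on these libraries where they do the work, as an engineer would, in place of code of your own. Each camera call takes 0.05 s, during which the arm holds its last target.

TASK

Gently push the brown bottle that lies in the sloped gutter up the slope, until it drops over the crest into the pocket against the white end stop and cannot roll back. Then push the blue keeper bar, the one with the red peg, fully shut across the gutter behind it. Only push: do not pinch or lift the bottle, and leave the bottle and vials standing round the gutter alone.

Things in the scene. Friction and masses are not known exactly. Their poses are not given: they have to be found in the camera images.
- gutter: White and aluminium sloped gutter, fixed, base 300 x 130 mm; origin on the worktop under its middle. x points uphill along it, y across, z up; numbers below are mm in this frame. The bed climbs straight at 8 degrees from x -135, z 14 to a crest (crest), 103 wide between side plates that rise 10 above it (outsides at y -57.5 and 57.5)
- lip (a point): Top centre of the white lip behind the bed's lower end: gutter x -137.5, z 22, lip 5 thick. A bottle let go below the crest rolls back down against it
- crest (a point): Upper end of the sloping bed, on the centre line: gutter x 85, z 45. Beyond it the bed steps down 6.5 into the pocket, which ends at the upright white end stop (face at x 128, top at z 82). In the pocket the bottle stays by itself
- gutter_bed: Frame only, nothing to see: the bed's surface half way up the slope, on the centre line (gutter x -25, z 29.5). x points up along the bed, z square to the bed, so z is height above the bed's surface
- bottle: Brown round bottle with blue cap, 0.09 to 0.17 kg, loose, lying across the gutter. Body 47.4 in diameter, 82 long, then cap 32 in diameter; 98 in all. Origin at the centre of its base, z along its axis to the cap. Base toward gutter +y, cap toward -y, 2.5 play at each end; middle of its body near y 8. Starts against the lip, axis at gutter x -119, z 40. Smooth: under 2 N moves it
- rest_point (a point): Point on the gutter's centre line where the bottle's axis passes when it rests in the pocket against the stop: gutter x 104, y 0, z 61.5. Axes as the gutter's
- keeper (a joint): Hinge of the blue keeper bar, rad: 0 = shut against its end stop, square across the gutter (along -y from its pivot), 5 clear of the resting bottle; 1.57 = open, pointing downhill along the +y side plate; starts 1.6 to 2.1, limit 2.3. Turns level about an upright axis and stays where it is left; about 0.5 N at the peg moves it. Bar 10 wide, z 56 to 68, reaches 102 from the pivot
- keeper_pivot (a point): Axis of the keeper's hinge, on a grey post outside the +y side plate: gutter x 71, y 66, z 62
- keeper_knob (a point): Top centre (gutter z 96) of the red upright peg near the keeper bar's free end, 12 in diameter, standing 28 above the bar, 95 from the pivot axis. From joint value q it is at pivot + 95 (-sin q, -cos q) in gutter x, y
- bottle_up: Brown bottle with blue cap standing upright beside the gutter, 47 x 47 x 100, loose, origin under its base. Leave alone
- vial: Dark vial with white cap standing beyond the gutter's upper end, 33 x 34 x 73, loose, origin under its base. Leave alone
- small_vial: Small pink vial with white cap standing beside the gutter, 25 x 26 x 66, loose, origin under its base. Leave alone
There are look-alikes about, which are no part of the job. What is shaped like the bottle but purple or turquoise is not meant.

How it is judged:
By the outcome, as a careful person would: the job done as asked, in the order asked, and still so for the second after the job is handed in, with the robot touching nothing.
It also fails if it takes over 54 s, if anything falls off the work surface, if the arm or the gripper's body presses on something with over 40 N, if the wrist force passes 120 N, or if a joint passes its speed limit or range.

## Working session

There is one attempt and no reset: what is moved stays moved. The work goes in short steps, Python scripts to look and compute and a shell command to move; the robot and the scene stay as the last step left them, time stands still between calls to the robot, and variables do not carry over. Pictures are saved under pics/ and viewed, and the job is handed in when it is done.

```bash
mkdir -p pics; cat > h.py <<'E'
import numpy as np, cv2
from rig import arm
from scipy.spatial.transform import Rotation as R
def save(im,n): cv2.imwrite('pics/'+n,im['frame'][:,:,::-1])
E
python3 - <<'E'
from h import *
s=arm.observe(); print(s)
for n in ['scene','top','wrist']:
    im=arm.get_image(n); save(im,n+'0.png'); print(n,im['intrinsics'],im['xyz'],im['orientation'],[k for k in im])
    for t in ['gutter','lip','crest','bottle','rest_point','keeper','keeper_pivot','keeper_knob','bottle_up','vial','small_vial']:
        try:
            print(t,[(np.round(d['point']).tolist(),round(d['conf'],2)) for d in arm.landmark_of(t,im)][:4])
        except Exception as e: print(t,e)
E
```

```text
{'time_s': 0.0, 'joints': array([-1.22160193e+00,  3.51216714e-01,  1.65243962e+00,  3.24202239e-05,
        1.13907439e+00, -8.46088107e-02]), 'qd': array([ 9.41762487e-04,  1.69433425e-03,  2.44015918e-04,  9.68182417e-04,
       -1.76181460e-06, -1.93834199e-04]), 'joint_torque': array([-8.44770466e-05, -5.06095684e+01, -2.91411316e+01, -1.39408144e-04,
        4.56785609e-03,  4.60587114e-05]), 'tcp_pos': array([ 231.0972818 , -498.75046784,  247.76319449]), 'eef_rot': array([-3.14146715e+00,  1.13150851e-03, -1.13700664e+00]), 'force': array([-1.04615892,  0.18681787, -0.37693127]), 'moment': array([-0.03685911, -0.03329105, -0.0480307 ]), 'opening': 0.999004479030189}
scene [[427.80888049   0.         323.25932102]
 [  0.         427.80888049 198.57906375]
 [  0.           0.           1.        ]] [-210.41038194  666.09833069  690.60795681] [ 1.01249374  0.02183942 -2.30458847] ['frame', 'intrinsics', 'xyz', 'orientation', 'shot']
gutter [([359.0, 209.0], 0.8), ([385.0, 188.0], 0.52), ([333.0, 190.0], 0.31)]
lip [([391.0, 188.0], 0.7)]
crest [([336.0, 210.0], 0.56)]
bottle [([
[... 1120 characters left out ...]
ial
keeper_pivot [([319.0, 234.0], 0.66)]
keeper_knob [([358.0, 239.0], 0.49)]
bottle_up [([354.0, 161.0], 0.78)]
vial [([275.0, 223.0], 0.57)]
small_vial [([307.0, 258.0], 0.38)]
wrist [[309.70691629   0.         318.56317602]
 [  0.         309.70691629 198.74309111]
 [  0.           0.           1.        ]] [ 307.05747119 -463.53452036  374.24497893] [-3.30302745e-01 -3.59954966e-04 -1.13636921e+00] ['frame', 'intrinsics', 'xyz', 'orientation', 'shot']
gutter []
lip []
crest []
bottle []
rest_point []
keeper it knows: bottle, bottle_up, crest, gutter, gutter_bed, keeper_knob, keeper_pivot, lip, rest_point, small_vial, vial
keeper_pivot []
keeper_knob []
bottle_up []
vial []
small_vial []
```

```bash
python3 - <<'E'
import cv2
a=cv2.imread('pics/top0.png'); c=a[110:290,220:460]; cv2.imwrite('pics/topc.png',cv2.resize(c,None,fx=3.3,fy=3.3,interpolation=cv2.INTER_CUBIC))
a=cv2.imread('pics/scene0.png'); c=a[140:280,250:440]; cv2.imwrite('pics/scenec.png',cv2.resize(c,None,fx=4,fy=4,interpolation=cv2.INTER_CUBIC))
E
```

```text
(no output)
```

View pics/top0.png

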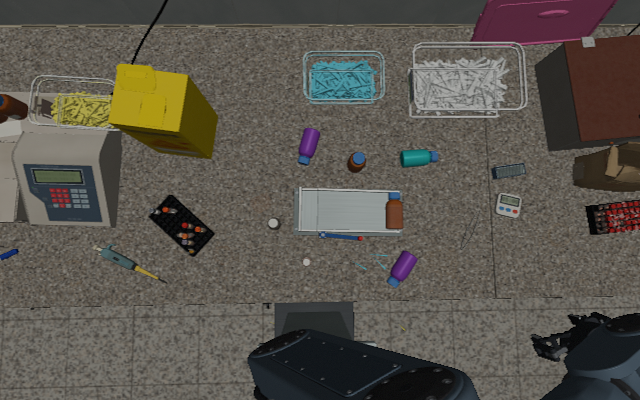

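View pics/topc.png

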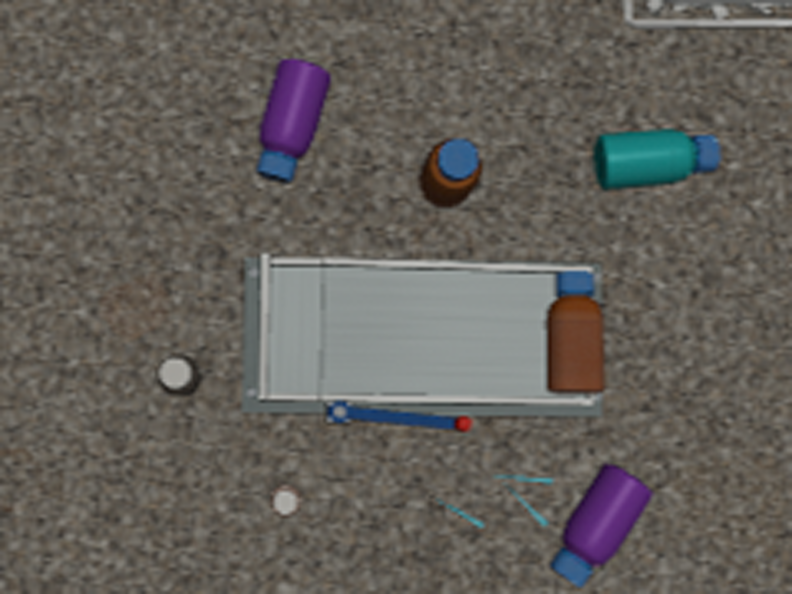

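View pics/scenec.png

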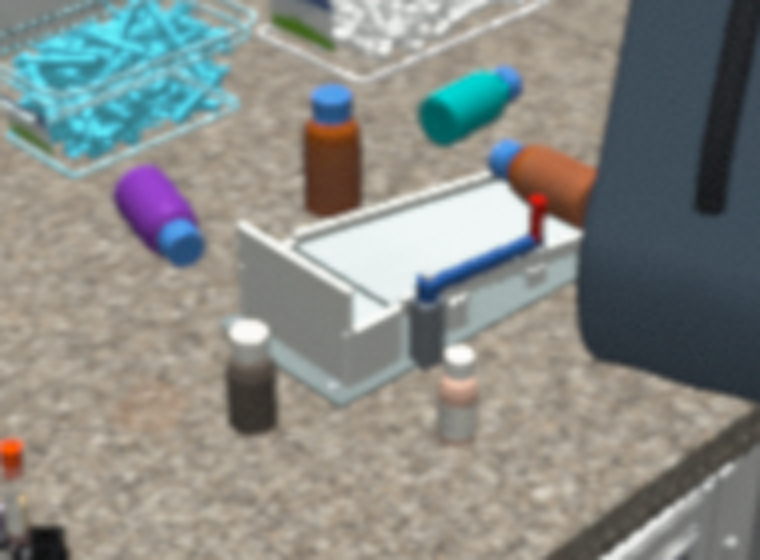

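The top view shows these candidates for the bottle:
- Brown bottle lying in the gutter, at (394,212).
- Purple, at (309,146) and (403,267).
- Turquoise, at (418,158).
- Upright brown bottle, at (357,161).

By the description it is the brown one in the gutter at (394,212), with its cap up-image. The keeper's red peg is at (360,238). The close crops confirm both.

```bash
cat >> h.py <<'E'
def proj(im,P):
    P=np.atleast_2d(P); Rc=R.from_euler('xyz',im['orientation']).as_matrix()
    c=(P-im['xyz'])@Rc; K=im['intrinsics']
    return np.c_[K[0,2]+K[0,0]*c[:,0]/-c[:,2], K[1,2]+K[1,1]*(-c[:,1])/-c[:,2]]
def ray(im,uv):
    K=im['intrinsics'];Rc=R.from_euler('xyz',im['orientation']).as_matrix()
    return Rc@np.array([(uv[0]-K[0,2])/K[0,0],-(uv[1]-K[1,2])/K[1,1],-1])
def atz(im,uv,z):
    d=ray(im,uv); return im['xyz']+d*(z-im['xyz'][2])/d[2]
def g2w(p,P):
    P=np.atleast_2d(P).astype(float); c,s=np.cos(p[2]),np.sin(p[2])
    return np.c_[p[0]+c*P[:,0]-s*P[:,1],p[1]+s*P[:,0]+c*P[:,1],P[:,2]]
def w2g(p,P):
    P=np.atleast_2d(P).astype(float); c,s=np.cos(p[2]),np.sin(p[2]); d=P[:,:2]-np.array(p[:2])
    return np.c_[c*d[:,0]+s*d[:,1],-s*d[:,0]+c*d[:,1],P[:,2]]
E
python3 - <<'E'
from h import *
from scipy.optimize import least_squares
im=arm.get_image('top')
G=np.array([[85,-51.5,45],[85,51.5,45],[-150,65,3],[150,65,3],[71,66,70],[128,-57.5,82],[128,57.5,82]])
U=np.array([[323,262],[320,396],[602,412],[243,412],[340,411],[271,256],[268,401]])/3.3+[220,110]
f=lambda p:(proj(im,g2w(p,G))-U).ravel()
r=least_squares(f,[430,-20,1.57]); print(r.x,np.round(r.fun.reshape(-1,2),2))
p=r.x
k=np.array([463,423])/3.3+[220,110]
print('knob g',w2g(p,atz(im,k,96)))
g=w2g(p,atz(im,k,96))[0]; print('q',np.arctan2(-(g[0]-71),-(g[1]-66)))
b=np.array([[575,283],[575,392],[549,345],[603,345]])/3.3+[220,110]
print('bottle g',[w2g(p,atz(im,x,40)).round(1).tolist() for x in b])
im2=arm.get_image('scene')
ov=im['frame'][:,:,::-1].copy();o2=im2['frame'][:,:,::-1].copy()
L=np.vstack([G,[[85,0,45],[-137.5,0,22],[104,0,61.5],[-137.5,57.5,22],[-137.5,-57.5,22]]])
def dr(o,i,P):
    o=cv2.resize(o,None,fx=4,fy=4,interpolation=cv2.INTER_CUBIC)
    for a in proj(i,g2w(p,P)): cv2.circle(o,tuple(np.round(a*4+1.5).astype(int)),3,(0,255,255),1)
    return o
cv2.imwrite('pics/ot.png',dr(ov,im,L)[480:1080,1080:1760]);cv2.imwrite('pics/os.png',dr(o2,im2,L)[560:1120,1000:1760])
np.save('p.npy',p)
for n,z in [('bottle_up',0),('vial',0),('small_vial',0)]:
    for d in arm.landmark_of(n,im)[:2]: w=atz(im,d['point'],z);print(n,d['conf'],w.round(),w2g(p,w).round())
E
```

```text
[503.32430247 -93.2711736    1.55447337] [[-0.12  1.33]
 [ 0.68 -0.55]
 [ 0.19  0.16]
 [-0.09 -0.12]
 [ 0.24  0.31]
 [-0.73 -0.97]
 [-0.14 -0.13]]
knob g [[-21.46108454  74.44650667  96.        ]]
q 1.6618954931214205
bottle g [[[-120.9, -39.6, 40.0]], [[-119.4, 49.0, 40.0]], [[-98.9, 11.1, 40.0]], [[-142.9, 10.9, 40.0]]]
bottle_up 0.87 [ 636. -113.    0.] [[ -18. -133.    0.]]
vial 0.64 [469. 116.   0.] [[208.  37.   0.]]
small_vial 0.58 [364.  26.   0.] [[117. 141.   0.]]
small_vial 0.51 [ 430. -126.    0.] [[-34.  73.   0.]]
```

View pics/ot.png

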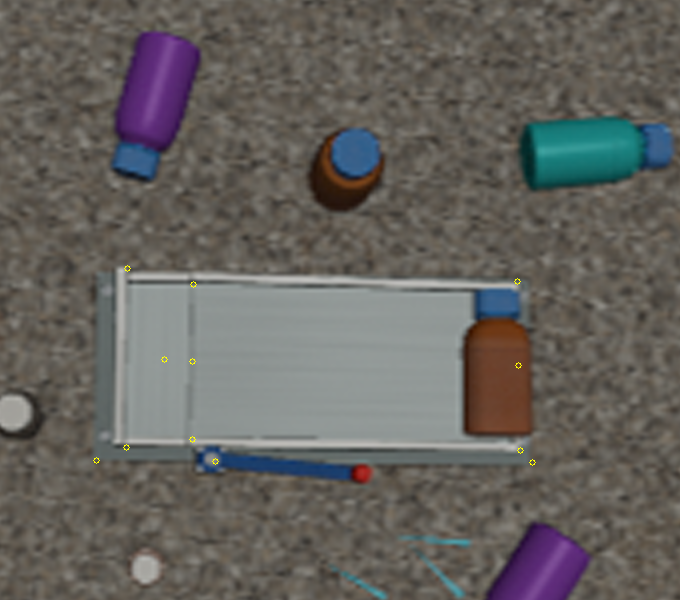

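View pics/os.png

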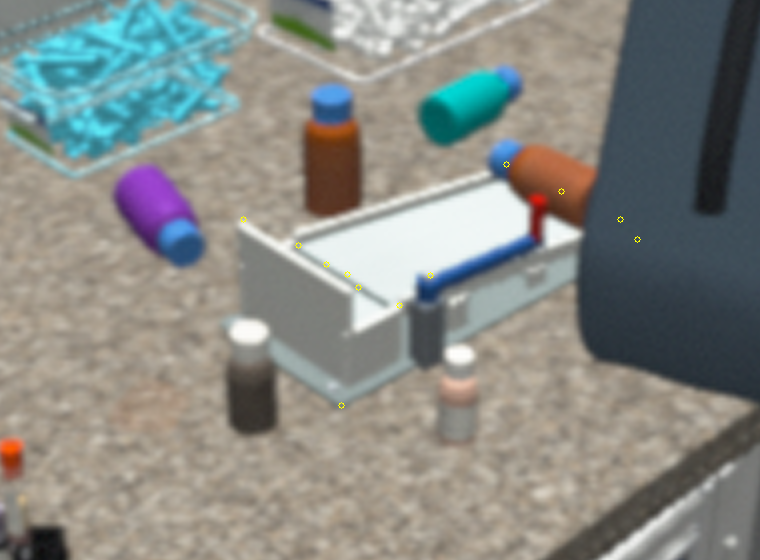

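```bash
python3 - <<'E'
from h import *
p=np.load('p.npy')+[.9,.9,0]; np.save('p.npy',p)
c=arm.observe()['tcp_pos']
print('axes gx',np.cos(p[2]),np.sin(p[2]))
for P in [[-180,9,150],[-180,9,50],[-155,9,49],[70,9,80]]:
    w=g2w(p,P)[0]; print(P,w.round(1),((w-c)/10).round(2))
E
```

```text
axes gx 0.016322233797058213 0.999866783468615
[-180, 9, 150] [ 492.3 -272.2  150. ] [26.11 22.68 -9.83]
[-180, 9, 50] [ 492.3 -272.2   50. ] [ 26.11  22.68 -19.83]
[-155, 9, 49] [ 492.7 -247.2   49. ] [ 26.15  25.18 -19.93]
[70, 9, 80] [496.4 -22.2  80. ] [ 26.52  47.68 -16.83]
```

```bash
python3 -m creep '[[26.1,21.5,-8,0,0,1.12,-0.3],[26.1,21.5,-8,0,0,1.12,-0.3],[26.1,21.5,-8,0,0,1.12,-0.3],[26.1,21.5,-8,0,0,1.12,-0.3],[26.1,21.5,-8,0,0,1.12,-0.3],[26.1,21.5,-8,0,0,1.12,-0.3],[26.1,21.5,-8,0,0,1.12,-0.3],[26.1,21.5,-8,0,0,1.12,-0.3],[26.1,21.5,-8,0,0,1.12,-0.3],[26.1,21.5,-8,0,0,1.12,-0.3]]' 20
python3 - <<'E'
from h import *
s=arm.observe();print(s['tcp_pos'],s['eef_rot'],s['force'],s['opening'],s['time_s'])
for n in ['scene','top']: save(arm.get_image(n),n+'1.png')
E
```

```text
time_s: 2.73
tcp_pos: [494.0, -281.6, 167.3]
eef_rot: [-3.141, 0.001, -0.007]
force: [-1.1, -1.0, 1.3]
opening: 0.353
[ 493.9800678  -281.59555234  167.27699587] [-3.14060399e+00  7.84373964e-04 -7.26776557e-03] [-1.10967949 -1.00534251  1.25293302] 0.3527150876208344 2.7333
```

View pics/scene1.png

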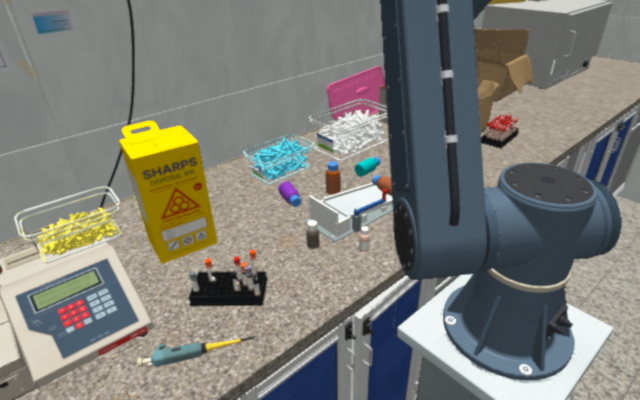

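View pics/top1.png

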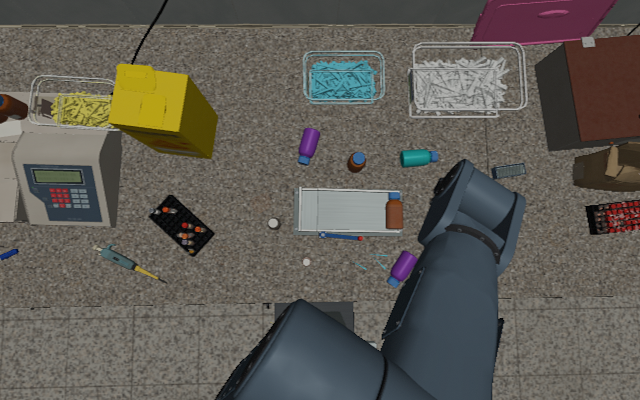

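```bash
python3 -m creep '[[0,1,-4,0,0,0,-0.3],[0,1,-8,0,0,0,-0.3],[0,1,-10,0,0,0,-0.3],[0,1,-11.8,0,0,0,-0.3],[0,1,-11.8,0,0,0,-0.3],[0,1,-11.8,0,0,0,-0.3]]'
python3 - <<'E'
from h import *
p=np.load('p.npy');print(w2g(p,arm.observe()['tcp_pos']))
im=arm.get_image('wrist'); save(im,'w2.png')
E
```

```text
time_s: 3.33
tcp_pos: [491.4, -275.0, 50.5]
eef_rot: [-3.141, 0.001, -0.021]
force: [-0.1, -0.0, -0.0]
opening: 0.348
[[-182.80063309    9.86238236   50.50656168]]
```

View pics/w2.png

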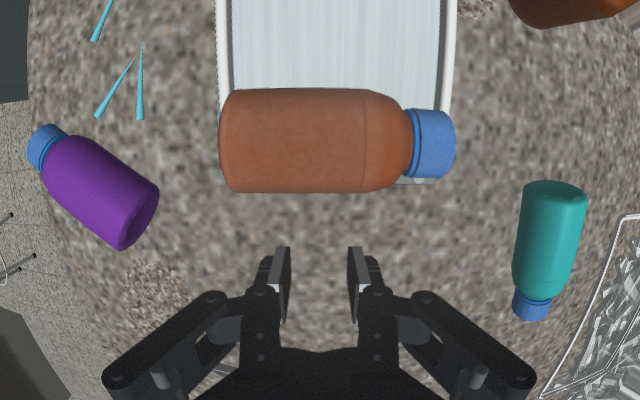

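```bash
python3 -m creep '[[-0.4,0.6,0,0,0,0,-0.3],[-0.4,1.2,0,0,0,0,-0.3],[-0.4,1.8,0,0,0,0,-0.3],[-0.4,2.2,0,0,0,0,-0.3],[-0.4,2.5,0,0,0,0,-0.3],[-0.4,2.8,0,0,0,0,-0.3],[-0.4,3.1,0,0,0,0,-0.3],[-0.4,3.4,0.05,0,0,0,-0.3],[-0.4,3.7,0.1,0,0,0,-0.3],[-0.4,4,0.15,0,0,0,-0.3]]'
python3 - <<'E'
from h import *
p=np.load('p.npy');print(w2g(p,arm.observe()['tcp_pos']))
im=arm.get_image('wrist'); save(im,'w3.png')
E
```

```text
time_s: 4.22
tcp_pos: [488.2, -233.8, 51.8]
eef_rot: [3.142, -0.0, -0.017]
force: [0.0, -1.7, -0.3]
opening: 0.354
[[-141.69202935   13.6917371    51.82436112]]
```

View pics/w3.png

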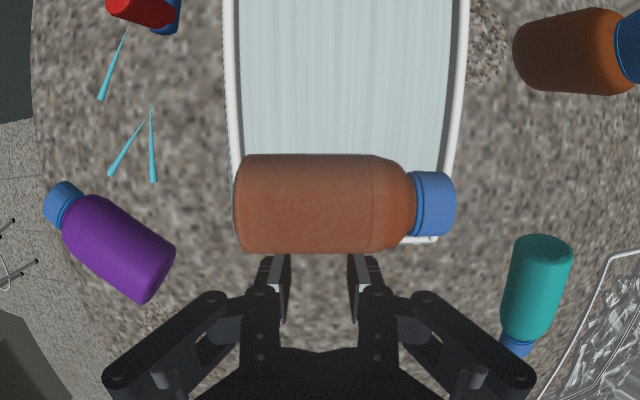

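```bash
python3 -m creep '[[0.01,0.5,0.07,0,0,0,-0.3],[0.02,1,0.14,0,0,0,-0.3],[0.02,1.5,0.21,0,0,0,-0.3],[0.03,2,0.28,0,0,0,-0.3],[0.04,2.5,0.35,0,0,0,-0.3],[0.05,3,0.42,0,0,0,-0.3],[0.06,3.5,0.49,0,0,0,-0.3],[0.06,4,0.56,0,0,0,-0.3],[0.07,4.5,0.63,0,0,0,-0.3],[0.08,5,0.7,0,0,0,-0.3]]'
python3 - <<'E'
from h import *
p=np.load('p.npy');print(w2g(p,arm.observe()['tcp_pos']))
im=arm.get_image('wrist'); save(im,'w4.png')
E
```

```text
time_s: 5.1
tcp_pos: [489.0, -183.5, 58.9]
eef_rot: [3.142, -0.0, -0.017]
force: [-0.3, -1.4, -0.5]
opening: 0.349
[[-91.39830032  13.75264287  58.8753896 ]]
```

View pics/w4.png

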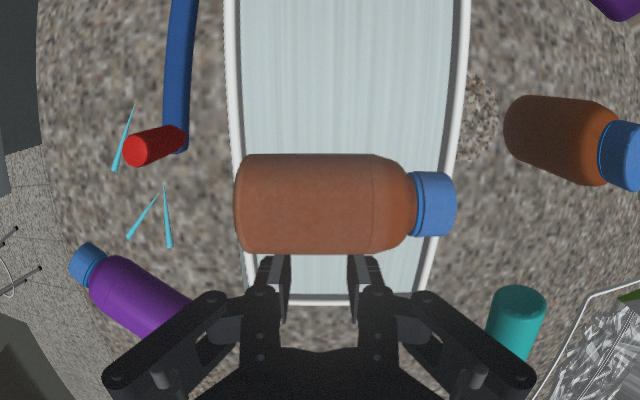

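```bash
python3 -m creep '[[0.01,0.4,0.06,0,0,0,-0.4],[0.03,0.8,0.12,0,0,0,-0.5],[0.04,1.3,0.18,0,0,0,-0.5],[0.06,1.8,0.25,0,0,0,-0.5],[0.08,2.3,0.32,0,0,0,-0.5],[0.1,2.8,0.39,0,0,0,-0.5],[0.12,3.3,0.46,0,0,0,-0.5],[0.14,3.8,0.53,0,0,0,-0.5],[0.16,4.3,0.6,0,0,0,-0.5],[0.18,4.8,0.67,0,0,0,-0.5]]'
python3 - <<'E'
from h import *
p=np.load('p.npy');print(w2g(p,arm.observe()['tcp_pos']))
im=arm.get_image('wrist'); save(im,'w5.png')
E
```

```text
time_s: 5.98
tcp_pos: [490.8, -135.5, 65.6]
eef_rot: [3.142, -0.0, -0.017]
force: [-0.3, -0.8, 0.4]
opening: 0.247
[[-43.36543819  12.69797426  65.56544557]]
```

View pics/w5.png

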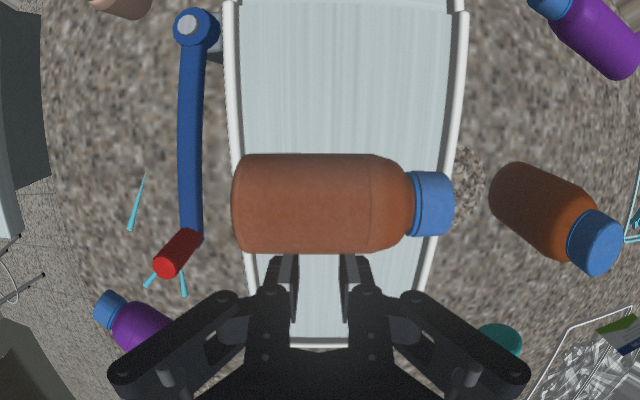

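```bash
python3 -m creep '[[0.1,0.3,0.04,0,0,0,-0.5],[0.25,0.6,0.08,0,0,0,-0.5],[0.4,0.9,0.13,0,0,0,-0.5],[0.5,1.2,0.17,0,0,0,-0.5],[0.55,1.6,0.22,0,0,0,-0.5],[0.56,2,0.28,0,0,0,-0.5]]'
python3 - <<'E'
from h import *
p=np.load('p.npy');print(w2g(p,arm.observe()['tcp_pos']))
im=arm.get_image('wrist'); save(im,'w6.png')
E
```

```text
time_s: 6.53
tcp_pos: [496.5, -115.7, 68.3]
eef_rot: [3.142, -0.0, -0.017]
force: [-0.6, -0.9, 0.8]
opening: 0.248
[[-23.48304915   7.33432461  68.32213797]]
```

View pics/w6.png

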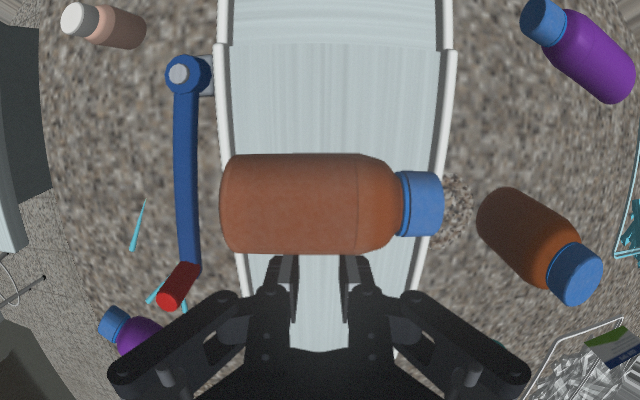

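```bash
python3 -m creep '[[0.01,0.5,0.07,0,0,0,-0.5],[0.02,1,0.14,0,0,0,-0.5],[0.02,1.5,0.21,0,0,0,-0.5],[0.03,2,0.28,0,0,0,-0.5],[0.04,2.5,0.35,0,0,0,-0.5],[0.05,3,0.42,0,0,0,-0.5],[0.06,3.5,0.49,0,0,0,-0.5],[0.06,4,0.56,0,0,0,-0.5],[0.07,4.5,0.63,0,0,0,-0.5],[0.08,5,0.7,0,0,0,-0.5]]'
python3 - <<'E'
from h import *
p=np.load('p.npy');print(w2g(p,arm.observe()['tcp_pos']))
im=arm.get_image('wrist'); save(im,'w7.png')
E
```

```text
time_s: 7.42
tcp_pos: [497.2, -65.5, 75.4]
eef_rot: [3.142, 0.0, -0.017]
force: [-0.0, 0.1, 0.7]
opening: 0.252
[[26.74002261  7.4663185  75.36556466]]
```

View pics/w7.png

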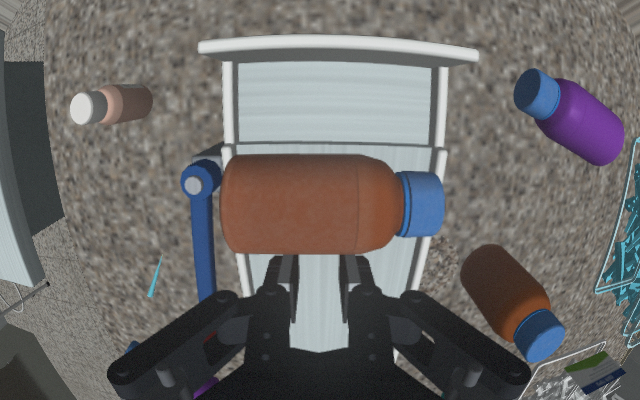

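```bash
python3 -m creep '[[0.01,0.4,0.06,0,0,0,-0.5],[0.01,0.8,0.11,0,0,0,-0.5],[0.02,1.2,0.17,0,0,0,-0.5],[0.02,1.5,0.21,0,0,0,-0.5],[0.03,1.8,0.25,0,0,0,-0.5],[0.03,2,0.28,0,0,0,-0.5],[0.03,2.2,0.31,0,0,0,-0.5],[0.04,2.4,0.34,0,0,0,-0.5],[0.04,2.6,0.35,0,0,0,-0.5],[0.04,2.8,0.35,0,0,0,-0.5]]'
python3 - <<'E'
from h import *
p=np.load('p.npy');print(w2g(p,arm.observe()['tcp_pos']))
im=arm.get_image('wrist'); save(im,'w8.png')
E
```

```text
time_s: 8.3
tcp_pos: [497.6, -37.8, 78.8]
eef_rot: [-3.142, 0.0, -0.017]
force: [0.8, 1.2, 1.2]
opening: 0.25
[[54.40807796  7.52651797 78.79370577]]
```

View pics/w8.png

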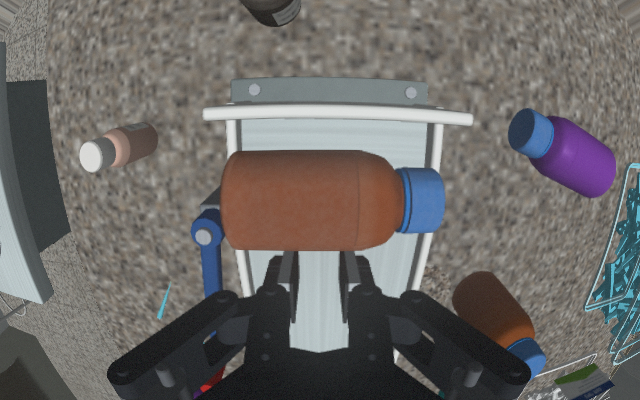

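```bash
python3 -m creep '[[0,0.15,0,0,0,0,-0.5],[0,0.3,0,0,0,0,-0.5],[0.01,0.45,0,0,0,0,-0.5],[0.01,0.6,0,0,0,0,-0.5],[0.01,0.75,0,0,0,0,-0.5],[0.01,0.9,0,0,0,0,-0.5],[0.01,0.9,0,0,0,0,-0.5]]'
python3 - <<'E'
from h import *
p=np.load('p.npy');print(w2g(p,arm.observe()['tcp_pos']))
im=arm.get_image('wrist'); save(im,'w9.png')
E
```

```text
time_s: 8.93
tcp_pos: [497.7, -28.8, 78.8]
eef_rot: [-3.142, 0.0, -0.017]
force: [0.5, -0.2, -0.4]
opening: 0.247
[[63.47266509  7.57408262 78.79110014]]
```

View pics/w9.png

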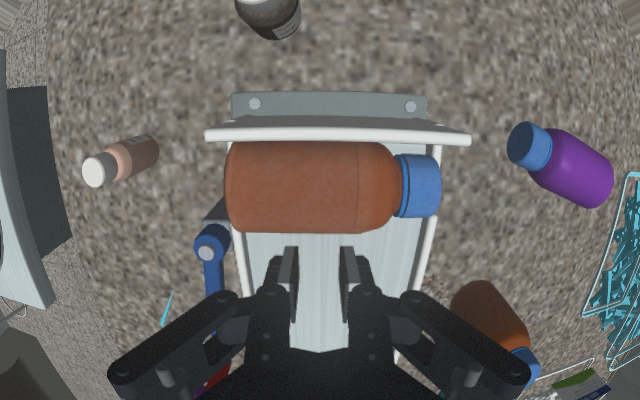

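```bash
python3 -m creep '[[0,-1.5,1,0,0,0,-0.5],[0,-3,4,0,0,0,-0.5],[0,-4,7,0,0,-0.1,-1],[0,-6,8,0,0,-0.2,-1],[0,-8,8,0,0,-0.3,-1],[-1,-10,8,0,0,-0.4,-1],[-3,-12,8,0,0,-0.5,-1],[-5,-13,8,0,0,-0.6,-1],[-8,-13,8,0,0,-0.7,-1],[-10,-13,8,0,0,-0.785,-1]]'
python3 - <<'E'
from h import *
p=np.load('p.npy');s=arm.observe();print(w2g(p,s['tcp_pos']),s['joints'])
im=arm.get_image('top'); save(im,'t10.png')
for d in arm.landmark_of('keeper_knob',im): print(d, w2g(p,atz(im,d['point'],96)))
a=im['frame'][120:280,250:440,::-1]; cv2.imwrite('pics/t10c.png',cv2.resize(a,None,fx=4,fy=3.75,interpolation=cv2.INTER_CUBIC))
im=arm.get_image('wrist'); save(im,'w10.png')
E
```

```text
time_s: 9.82
tcp_pos: [395.6, -159.3, 158.5]
eef_rot: [3.141, 0.001, -0.808]
force: [-0.3, 0.6, -0.1]
opening: -0.006
[[-68.65217391 107.53509912 158.48315506]] [-4.91933039e-01  2.61381120e-01  2.04203092e+00 -1.53690795e-04
  8.39306666e-01  3.16318350e-01]
{'point': [360.7, 238.7], 'conf': 0.76} [[-23.36795428  76.62788369  96.        ]]
```

View pics/w10.png

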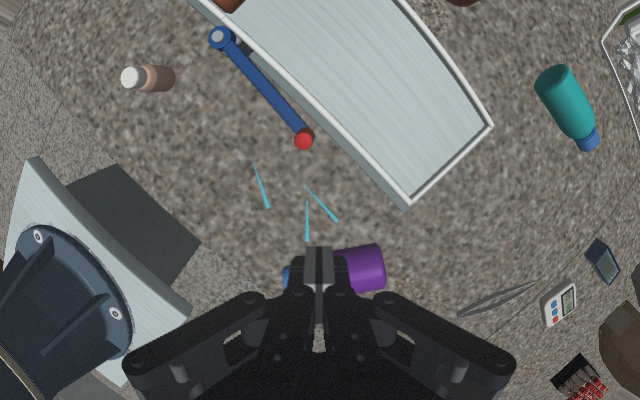

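View pics/t10c.png

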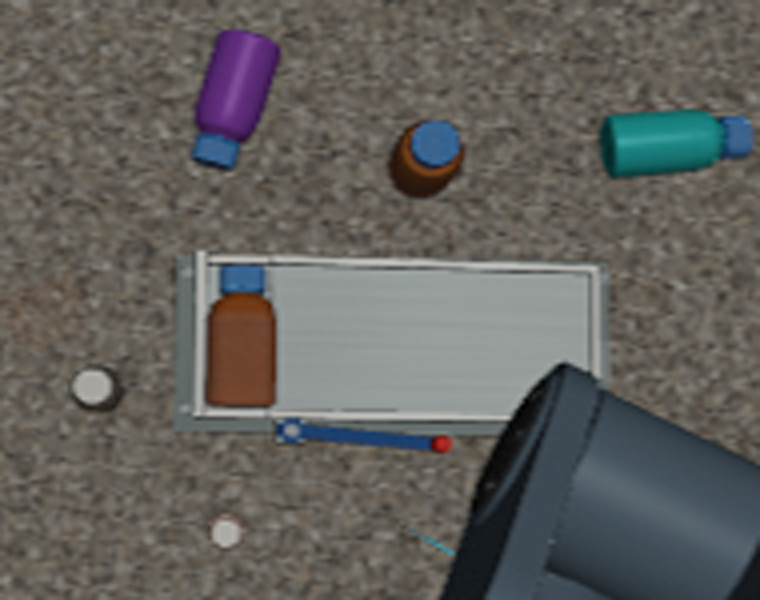

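```bash
cat >> h.py <<'E'
def watz(im,uv,z):
    K=im['intrinsics'];d=np.array([uv[0]-K[0,2],uv[1]-K[1,2]]);r=np.linalg.norm(d);t=r/K[0,0]
    v=np.array([d[0]/r*np.sin(t),-d[1]/r*np.sin(t),-np.cos(t)])
    v=R.from_euler('xyz',im['orientation']).as_matrix()@v
    return im['xyz']+v*(z-im['xyz'][2])/v[2]
E
python3 - <<'E'
from h import *
p=np.load('p.npy'); im=arm.get_image('wrist'); s=arm.observe(); print(s['tcp_pos'])
for d in arm.landmark_of('keeper_knob',im)[:1]+arm.landmark_of('keeper_pivot',im)[:1]:
    z=96 if d['point'][1]>100 else 62
    w=watz(im,d['point'],z); print(d,w,w2g(p,w))
n=g2w(p,[[.707,-.707,0]])[0]-g2w(p,[[0,0,0]])[0]; print('n',n)
c=np.array(s['tcp_pos'])
for q in [1.68,1.5,1.3,1.1,.9,.7,.5,.3,.15,0]:
    k=np.array([71-95*np.sin(q),66-95*np.cos(q),92])
    f=g2w(p,k)[0]-n*17
    if q==1.68:
        f0=f; print('start(-12)',f-n*12,(f-n*12-c)/10, 'contact',(f-c)/10)
    print(q,((f-f0)/10).round(2))
E
```

```text
[ 398.02840538 -159.31390458  159.12599701]
{'point': [299.4, 141.4], 'conf': 0.77} [ 429.20630481 -111.54371353   96.        ] [[-20.39444713  74.69506535  96.        ]]
{'point': [218.9, 38.7], 'conf': 0.73} [440.17835434 -16.87608661  62.        ] [[74.43965686 65.26966462 62.        ]]
n [0.71844564 0.695366   0.        ]
start(-12) [ 406.66331224 -134.72150628   92.        ] [ 0.86349069  2.45923983 -6.7125997 ] contact [ 1.72562545  3.29367903 -6.7125997 ]
1.68 [0. 0. 0.]
1.5 [ 1.71 -0.06  0.  ]
1.3 [3.58 0.23 0.  ]
1.1 [5.36 0.89 0.  ]
0.9 [6.97 1.89 0.  ]
0.7 [8.35 3.19 0.  ]
0.5 [9.45 4.74 0.  ]
0.3 [10.22  6.47  0.  ]
0.15 [10.56  7.85  0.  ]
0 [10.69  9.27  0.  ]
```

```bash
python3 -m creep '[[0.4,1,-2,0,0,0,-1],[0.7,2,-4,0,0,0,-1],[0.8,2.5,-6,0,0,0,-1],[0.8,2.5,-6.7,0,0,0,-1],[0.8,2.5,-6.7,0,0,0,-1]]'
python3 - <<'E'
from h import *
p=np.load('p.npy');s=arm.observe();print(s['tcp_pos'],w2g(p,s['tcp_pos']))
im=arm.get_image('wrist'); save(im,'w11.png')
for d in arm.landmark_of('keeper_knob',im)[:1]: print(d,watz(im,d['point'],96))
E
```

```text
time_s: 10.53
tcp_pos: [405.6, -133.6, 90.5]
eef_rot: [3.141, 0.003, -0.8]
force: [-0.5, -0.3, -0.0]
opening: 0.003
[ 405.55522293 -133.58934841   90.53342418] [[-42.82318365  97.98316251  90.53342418]]
{'point': [319.7, 221.3], 'conf': 0.56} [ 429.06247906 -111.20194504   96.        ]
```

View pics/w11.png

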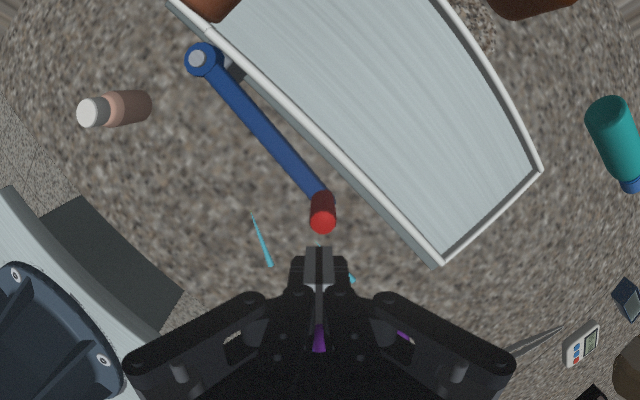

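```bash
python3 -m creep '[[0.5,0.5,0,0,0,0,-1],[0.85,0.85,0,0,0,0,-1],[1.1,1.1,0,0,0,0,-1],[1.6,1.05,0,0,0,0,-1],[2.2,1.0,0,0,0,0,-1],[2.8,1.0,0,0,0,0,-1],[3.4,1.07,0,0,0,0,-1],[4.05,1.17,0,0,0,0,-1],[4.7,1.32,0,0,0,0,-1],[4.7,1.32,0,0,0,0,-1]]'
python3 - <<'E'
from h import *
p=np.load('p.npy');s=arm.observe();print(s['tcp_pos'],w2g(p,s['tcp_pos']))
im=arm.get_image('wrist'); save(im,'w12.png')
E
```

```text
time_s: 11.47
tcp_pos: [453.9, -120.6, 91.8]
eef_rot: [-3.141, -0.001, -0.802]
force: [0.4, -0.8, -0.2]
opening: 0.001
[ 453.91015065 -120.56935617   91.83086056] [[-29.01566546  49.84719182  91.83086056]]
```

View pics/w12.png

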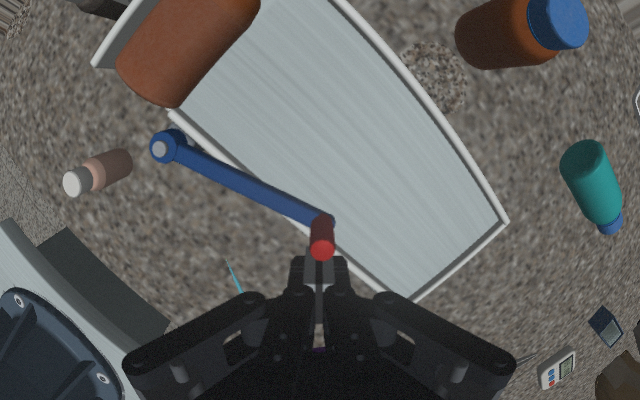

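```bash
python3 -m creep '[[0.9,0.3,0,0,0,0,-1],[1.78,0.66,0,0,0,0,-1],[2.6,1.13,0,0,0,0,-1],[3.39,1.66,0,0,0,0,-1],[4.1,2.28,0,0,0,0,-1],[4.77,2.96,0,0,0,0,-1],[5.35,3.7,0,0,0,0,-1],[5.87,4.51,0,0,0,0,-1],[6.28,5.35,0,0,0,0,-1],[6.28,5.35,0,0,0,0,-1]]'
python3 - <<'E'
from h import *
p=np.load('p.npy');s=arm.observe();print(s['tcp_pos'],w2g(p,s['tcp_pos']))
im=arm.get_image('wrist'); save(im,'w13.png')
E
```

```text
time_s: 12.35
tcp_pos: [516.1, -65.8, 91.8]
eef_rot: [-3.141, 0.0, -0.801]
force: [-0.4, 0.1, -0.1]
opening: 0.002
[516.06857653 -65.76612008  91.76605338] [[ 26.7948343  -11.4084423   91.76605338]]
```

View pics/w13.png

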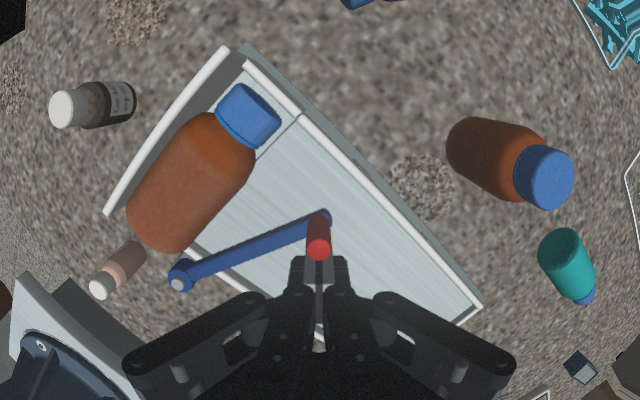

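```bash
python3 -m creep '[[0.2,0.45,0,0,0,0,-1],[0.36,0.89,0,0,0,0,-1],[0.5,1.35,0,0,0,0,-1],[0.61,1.8,0,0,0,0,-1],[0.7,2.25,0,0,0,0,-1],[0.77,2.7,0,0,0,0,-1],[0.81,3.1,0,0,0,0,-1],[0.83,3.4,0,0,0,0,-1],[0.83,3.5,0,0,0,0,-1]]'
python3 - <<'E'
from h import *
p=np.load('p.npy');s=arm.observe();print(s['tcp_pos'],w2g(p,s['tcp_pos']),s['force'])
im=arm.get_image('wrist'); save(im,'w14.png')
E
```

```text
time_s: 13.15
tcp_pos: [523.6, -32.6, 91.7]
eef_rot: [3.14, -0.001, -0.801]
force: [-3.1, -12.0, 0.1]
opening: -0.0
[523.58203535 -32.63041706  91.73660535] [[ 60.04875953 -18.38005151  91.73660535]] [ -3.07146408 -11.96809875   0.07437006]
```

View pics/w14.png

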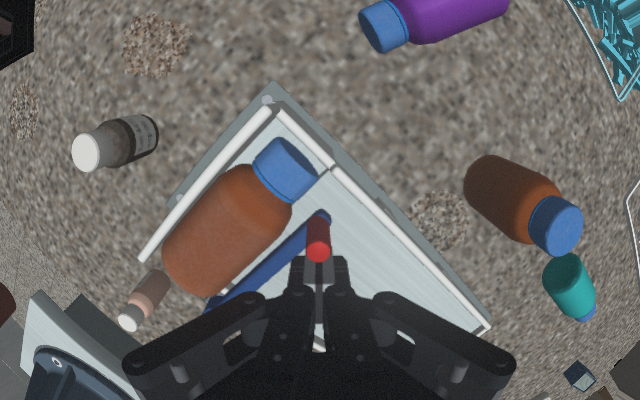

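```bash
python3 -m creep '[[-0.1,-0.3,0,0,0,0,-1],[-0.5,-1,0,0,0,0,-1],[-1,-2,0,0,0,0,-1],[-1.5,-3,2,0,0,0,-1],[-2,-4,6,0,0,0,-1],[-3,-6,10,0,0,0,-1],[-6,-9,13,0,0,0,-1],[-9,-12,14,0,0,0,-1],[-12,-15,14,0,0,0,-1],[-14,-17,14,0,0,0,-1]]'
python3 - <<'E'
from h import *
p=np.load('p.npy');s=arm.observe();print(s['tcp_pos'],s['force'],s['time_s'])
im=arm.get_image('top'); save(im,'t15.png')
a=im['frame'][120:280,250:440,::-1]; cv2.imwrite('pics/t15c.png',cv2.resize(a,None,fx=4,fy=3.75,interpolation=cv2.INTER_CUBIC))
for d in arm.landmark_of('keeper_knob',im)[:2]:
    g=w2g(p,atz(im,d['point'],96))[0]; print(d,g,'q',np.arctan2(71-g[0],66-g[1]))
save(arm.get_image('wrist'),'w15.png')
im=arm.get_image('scene'); a=im['frame'][140:280,250:440,::-1]; cv2.imwrite('pics/s15c.png',cv2.resize(a,None,fx=4,fy=4,interpolation=cv2.INTER_CUBIC))
E
```

```text
time_s: 14.03
tcp_pos: [383.4, -202.5, 232.9]
eef_rot: [-3.141, -0.002, -0.801]
force: [1.1, -2.1, 0.0]
opening: -0.003
[ 383.40535947 -202.45481531  232.86996784] [ 1.12077403 -2.08516471  0.03640226] 14.0333
{'point': [321.8, 198.1], 'conf': 0.76} [ 74.84315202 -25.67808926  96.        ] q -0.04189554171248943
{'point': [273.7, 225.7], 'conf': 0.52} [195.65255546  44.64582974  96.        ] q -1.401133701368041
```

View pics/t15c.png

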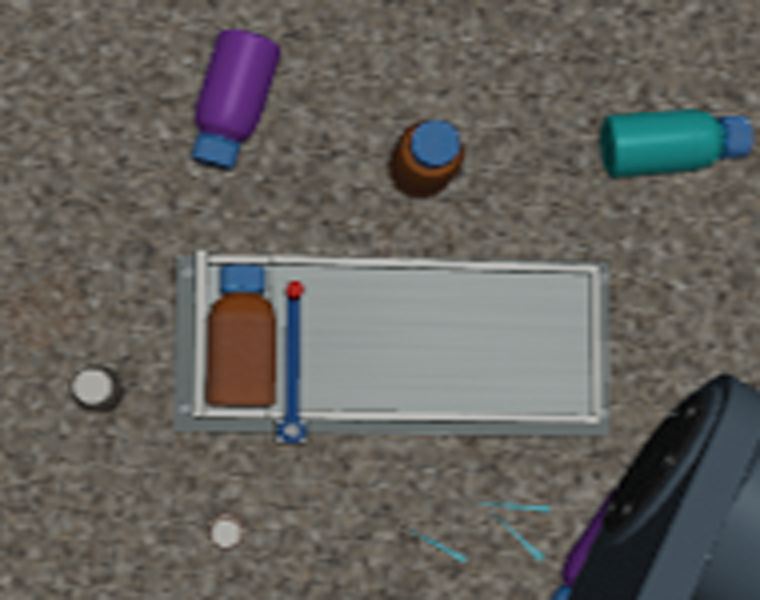

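View pics/s15c.png

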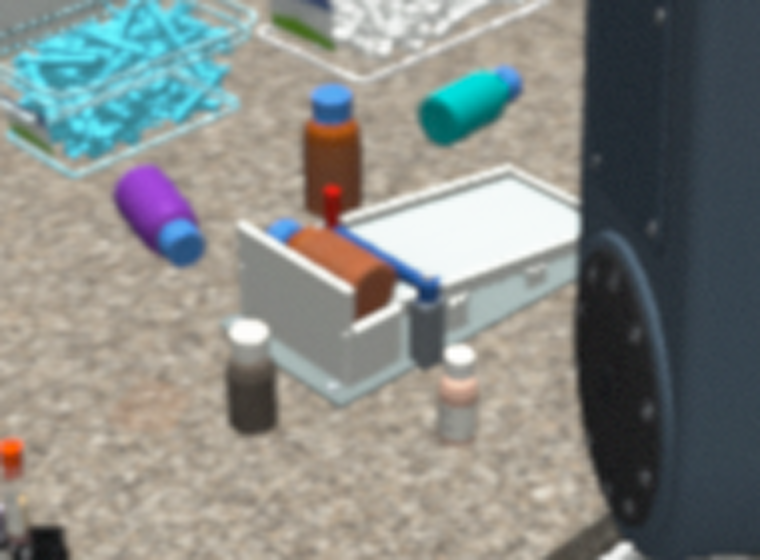

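View pics/w15.png

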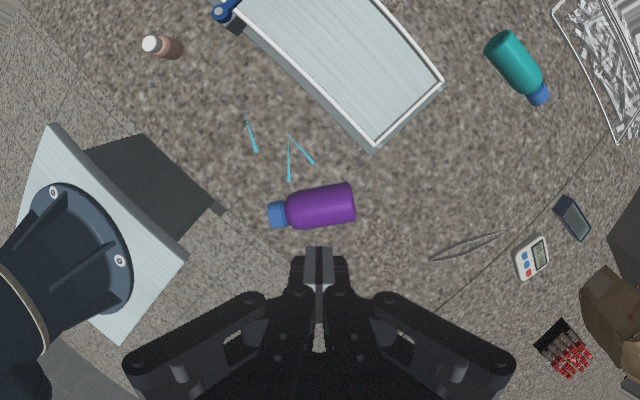

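```bash
python3 -m creep '[[0,0,0,0,0,0,-1],[0,0,0,0,0,0,-1],[0,0,0,0,0,0,-1]]'; python3 -c "
from rig import arm
print(arm.sign_off())"
```

```text
time_s: 14.48
tcp_pos: [385.5, -200.4, 231.5]
eef_rot: [-3.142, 0.0, -0.8]
force: [0.3, 0.9, -0.5]
opening: -0.001
the job is handed in; nothing more can be done
None
```

The brown bottle is in the pocket against the end stop, the keeper is shut behind it, and I handed the job in at about 14.5 s.

- **Bottle:** I pushed it up the slope with both part-open fingertips behind it. The force read under 2 N after each step. It dropped over the crest into the pocket.
- **Keeper:** I swept the red peg round with the closed fingers until the bar met its end stop, where the force rose to about 12 N. Then I backed away.

**Last checks:**
- The top and scene pictures show the bottle against the stop and the bar square across the gutter, with a gap between them.
- The keeper angle measured from the top picture was about -0.04 rad. That is past the stop at 0, so I put it down to my roughly 3 mm position error.
- The standing bottle and both vials have not visibly moved, and the arm is clear of everything.
- The top and wrist cameras disagreed by about 3 mm on the peg's position, which did not affect the result. No check failed.

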